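# Clamp the angle block and hold the coating gauge on the test spot

## Robot

A 6-joint arm with a two-finger parallel gripper is mounted at the origin on the work surface. World frame = base frame: x ahead of the robot, y to its left, z up, the work surface at z = 0. Lengths are in m, angles in rad, forces in N, time in s.
With the tool pointing down it reaches from about 0.4 to 0.825 m from the base axis. Payload 7 kg.
Tool frame: the origin (TCP) lies at the centre of the arm's flange, where the gripper is bolted on; the fingertips stand 178 mm ahead of it and the grasp point (between the pads) lies 159 mm ahead of it (arm.tip_reach is the distance from the TCP to the fingertips, in m); z points along the fingers, y is the direction in which the jaws open and shut (so a half turn about z gives the same grasp; the last joint's range is limited). The gripper opens to 88 mm and grips with 3 to 60 N. Pads are 19 mm wide; open, the fingers measure 130 mm over their backs; the gripper's body (78 mm by 193 mm) begins 47 mm behind the grasp point.
Start: joints at [-0.989, 0.359, 0.012, 0, -1.224, -0.288], TCP at [0.195, -0.646, 0.405] pointing down, gripper open.
Joint ranges: [-3.07, 3.07], [-1.43, 2.12], [-1.02, 1.25], [-3.03, 1.67], [-3.05, -0], [-3.03, 3.03]. Speed limits (rad/s): [2.39, 2.39, 3.01, 3.14, 3.14, 3.14].

## Interface

Orientations are given as [roll, pitch, yaw] about the fixed x, y, z axes, in that order (R = Rz(yaw) Ry(pitch) Rx(roll)).
In Python, from station import arm gives the robot as it stands.
- The arm moves only by the shell command python3 -m inch 'ROWS' [OPENING] [FORCE]. ROWS is JSON, a list that holds one entry, the list of rows, each a list of 6 numbers: the shift along the world's x, y, z in units of 200 mm (1.0 is 200 mm), then the turn, a rotation vector about the world's x, y, z in units of 180 degrees (1.0 is 180 degrees). A call has 1 to 8 rows; each row is the pose to reach, as a shift and turn from the pose commanded when the call began, turning the shorter way round; what a row does not reach only later rows make up. A row lasts 1/8 s, in which the tool goes at most 62.5 mm and 10.7 degrees, less where a joint would pass 70% of its speed; a pose out of reach is approached as far as the arm can. A call with a number of a shift or a turn outside -1 to 1 is refused whole. A call with a gripper value outside its range is refused whole. OPENING is the finger opening in mm, from 0 to 87.6, set as the call begins (- or left out, the last holds). The fingers move at their own pace and stop on an object; FORCE is the grip in N (left out, the last holds). Time passes only in rows, so rows that repeat a pose let the fingers close. It gives the time, the measured TCP pose, the force and the opening at its end, in the units of the state.
- arm.get_state(): the state, without advancing time (a new reading comes with each control period).
- arm.grab_frame(name): name is "side" or "top"; returns the picture (400x640x3 uint8, blue, green, red); there is no depth.
- arm.camera_params(name): a dict with "vertical_fov" (degrees; the focal length in pixels is half the picture's height over the tangent of half this angle, whatever the lens; pixels are square), "cx", "cy" (the principal point, pixels), "pose" (4x4, takes a point from camera to world coordinates). Camera axes: x right, y down, z forward; pixel columns grow to the right and rows downward; lengths in m; the calibration is good to about 2 mm. A picture is of the moment at which its call begins. camera_params takes no time and is no camera call.
- arm.job_done(): hands the job in, once; it reports no verdict.
Trained networks look in the newest picture that a camera, given by its name, has taken for a name from the list of things; names that differ only in an ending like _2 or _b are one class to them, and where a whole thing is asked for, a point or a joint stands for the part that bears it (a point fixed in the world has none). Each returns a list of dicts, best first, with "score" (0 to 1); they miss things now and then, are a little off and sometimes report something else, mostly with a low value. They report only what shows in the picture. A call takes as long as a camera call. They do not tell look-alikes from the thing itself.
- arm.search_frame(target, camera): "box" ([left, top, right, bottom] in pixels, round what is visible of it).
- arm.regions_of(target, camera): "region" (400x640 bool, what is visible of it) and "box" ([left, top, right, bottom] in pixels, round what is visible of it).
The state is a dict: "t": time; "q": joint angles; "qd": joint speeds; "joint_efforts": joint torques, N m; "eef_pos": TCP position; "ee_rot": TCP orientation; "force": force on the tool from outside, world axes, zero at the start; "moment": the same for the moment, N m; "width": finger opening in m.
Only numpy, scipy, OpenCV 4.12 (cv2) and the standard library are available. Lean on these libraries where they do the work, as an engineer would, in place of code of your own. Each camera call takes 0.05 s, during which the arm holds its last target.

## Task

In the inspection room, first swing both clamps of the fixture fully home: turn each black knob clockwise (seen from above) to its end stop, while the gauge still waits in its stand. Then take the coating gauge out of its stand, set its sprung tip inside the printed ring on the sloping white test panel, square to the panel's face, and press gently until the tip has gone in about half its travel, never hard. Finish while still holding the gauge there, steady, and leave the other things on the bench where they are.

Things in the scene. Friction and masses are not known exactly. Their poses are not given: they have to be found in the camera images.
- fixture: fixed aluminium base plate, 150 (x) by 270 (y) by 15 high; origin at the centre of its underside, on the table. In its middle a dark steel angle block (foot 78 by 112, foot's top 27 above the table) carries the white panel; 95 to its +y and -y sides stand the two swing clamps. Place and yaw (up to 0.35 rad) vary (sizes in mm)
- panel: white test panel 78 (x) by 60 (y) by 10 thick, tilted 20 degrees so that its face looks up and towards the robot (fixture's -x); origin at the centre of its underside, z is the face normal, outwards. Its face is about 53 above the table at its middle. Printed on it in black: a ring, a diagonal cross, a short solid bar (sizes in mm)
- spot (a point): centre of the printed ring (18 inside diameter, 22 outside) on the panel's face, 12 towards the panel's +x (upper) edge and 11 towards its -y side; z is the face normal, outwards (sizes in mm)
- clamp_left_grip (a point): grip point of the clamp on the fixture's +y side (left from the robot), on its upright turning axis, 63 above the table. Black bar to grip: 44 long along this x, 14 thick along y, from 17 below this point to 10 above. Below: hub 40 diameter, top 24 below this point; steel toe reaching 54 along this +x, its top 28 below. Bar and toe turn together (sizes in mm)
- clamp_right_grip (a point): the same for the clamp on the fixture's -y side (right seen from the robot) (sizes in mm)
- clamp_left (a joint): angle of the left clamp, rad: starts at 0.15 to 0.5, grows as it turns clockwise seen from above, end stop at 1.5, where its toe points to the panel and lies over the angle block's foot. Stiff to turn (about 0.06 N m), stays where it is left
- clamp_right (a joint): the same for the right clamp
- stand: fixed grey block 70 by 70 and 75 high on a thin dark foot 100 by 100, with an upright hole of 23 in its top that holds the gauge; origin at the centre of its underside. It is on the left or the right of the fixture (sizes in mm)
- probe: coating gauge, 130 to 220 g, upright in the stand: grey square body 26 by 26 from 5 to 85 above its origin, black flange 36 diameter resting on the stand's top, steel nose 16 diameter down to 35 below, then the sprung tip. Origin: centre of the flange's underside; z along the gauge, up; square faces look along its x and y. Yaw varies. Lift 55 to clear the stand (sizes in mm)
- tip (a point): end of the gauge's sprung tip, round, 8 diameter, on the gauge's axis 51 below its origin when out (16 proud of the nose); it moves with the tip (sizes in mm)
- plunger (a joint): how far the sprung tip is pushed in, m: 0 out, 0.010 fully in. The spring gives 1 N at the start of travel and 5 N fully in (400 N/m), 3 N half way
- tape: bystander, to be left alone: yellow roll of floor-marking tape lying flat, 100 diameter, 48 high, 80 bore, origin at the centre of its underside; it and the stand swap sides (sizes in mm)
- loupe: bystander, to be left alone: small black eye loupe standing on the table, 40 diameter, 30 high, origin under its centre (sizes in mm)
- jar: bystander, to be left alone: small jar, 44 diameter, 50 high, origin under its centre (sizes in mm)
- calliper: bystander, to be left alone: digital calliper lying flat behind the fixture, 200 long along its y, 13 high, origin under the middle of its beam (sizes in mm)
- driver: bystander, to be left alone: screwdriver lying flat beyond the fixture, origin at its underside (sizes in mm)
There are look-alikes about, which are no part of the job. Several things look just like the stand: the one meant starts farthest to the robot's left.

How it is judged:
On the way, in this order (a step that is already met when the one before it is completed fails the run):
1. both clamps are at their end stops, with the gauge still standing in its stand (value of joint each of clamp_left, clamp_right above 1.42 rad and distance of probe from where it was at the start of the episode below 0.02 m), for 0.2 s.
2. the gauge, out of its stand, is on the ring, square to the face, tip pushed in part way (distance between tip and spot below 0.009 m and angle between the z axis of probe and the z axis of spot, either way round below 0.14 rad and value of joint plunger between 0.002 and 0.0085 m and contact force between probe and panel between 0.5 and 8 N and contact force between the fingers and probe above 1 N and contact force between probe and stand below 0.1 N), for 0.3 s.
At the end, for the whole second after the job is handed in: Both clamps above 1.42 rad; the gauge gripped, clear of its stand, still; its tip within 9 mm of the ring's centre, its axis within 0.14 rad (8 degrees) of the panel's normal, its sprung tip pushed in 2 to 8.5 mm, pressing the panel with 0.5 to 8 N (all of step 2 and value of joint each of clamp_left, clamp_right above 1.42 rad and linear speed of probe below 0.02 m/s); the arm keeps its last pose, push and grip.
It fails at once if the gauge is pressed or knocked against the panel with more than 15 N (contact force between probe and panel above 15 N).
It fails at once if a bystander (tape, loupe, jar, calliper, screwdriver) is moved by more than 20 mm (distance of any of tape, loupe, jar, calliper, driver from where it was at the start of the episode above 0.02 m).
It also fails if it takes over 64 s, if anything falls off the work surface, if the arm or the gripper's body presses on something with over 40 N, if the wrist force passes 120 N, or if a joint passes its speed limit or range.

## Working session

There is one attempt and no reset: what is moved stays moved. The work goes in short steps, Python scripts to look and compute and a shell command to move; the robot and the scene stay as the last step left them, time stands still between calls to the robot, and variables do not carry over. Pictures are saved under pics/ and viewed, and the job is handed in when it is done.

```bash
ls; mkdir -p pics
python3 - <<'E'
from station import arm
import cv2,numpy as np
s=arm.get_state(); print(s)
for n in("side","top"):
    f=arm.grab_frame(n); cv2.imwrite(f"pics/{n}0.png",f)
    c=arm.camera_params(n); print(n,c)
E
```

```text
pics
{'t': 0.0, 'q': array([-9.88878304e-01,  3.59360470e-01,  1.10403496e-02, -3.46613390e-04,
       -1.22409397e+00, -2.88096558e-01]), 'qd': array([-1.16843991e-03,  3.05972617e-05, -2.23376223e-04,  1.48826958e-03,
       -4.83570937e-04, -2.29244501e-06]), 'joint_efforts': array([-6.36197856e-04, -5.82710767e+01,  2.93057996e+01,  6.99732274e+00,
        6.82371654e-03, -1.44211845e-04]), 'eef_pos': array([ 0.19542153, -0.64587752,  0.40373211]), 'ee_rot': array([ 3.13994897e+00, -1.47287023e-04, -2.84788911e+00]), 'force': array([-0.29782222,  0.33483718, -0.39989402]), 'moment': array([-0.00727985, -0.05972132, -0.04881543]), 'width': 0.08773250264037022}
side {'vertical_fov': 49.92996016734683, 'cx': 315.5977740429319, 'cy': 190.8605773299409, 'pose': array([[-0.92323284, -0.21595054,  0.31781518,  0.28322757],
       [-0.38392565,  0.55195041, -0.74023769,  0.72503234],
       [-0.01556349, -0.80542914, -0.5924877 ,  0.70964801],
       [ 0.        ,  0.        ,  0.        ,  1.        ]])}
top {'vertical_fov': 51.11110279525561, 'cx': 311.8172224238183, 'cy': 196.009958369581, 'pose': array([[-0.0278931 , -0.99914544,  0.03050191,  0.56647194],
       [-0.99959031,  0.02768363, -0.00726837, -0.09417729],
       [ 0.00641775, -0.03069216, -0.99950828,  1.36609238],
       [ 0.        ,  0.        ,  0.        ,  1.        ]])}
```

View pics/side0.png

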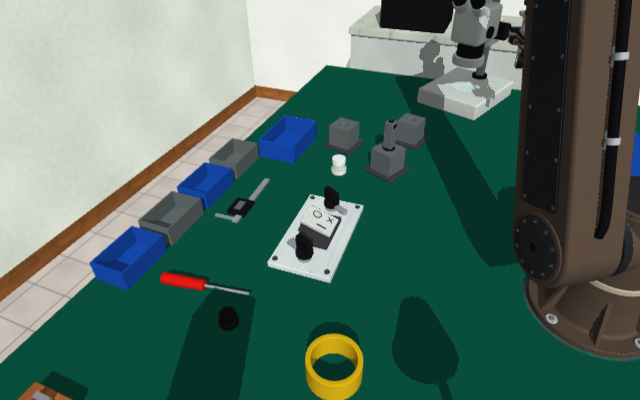

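View pics/top0.png

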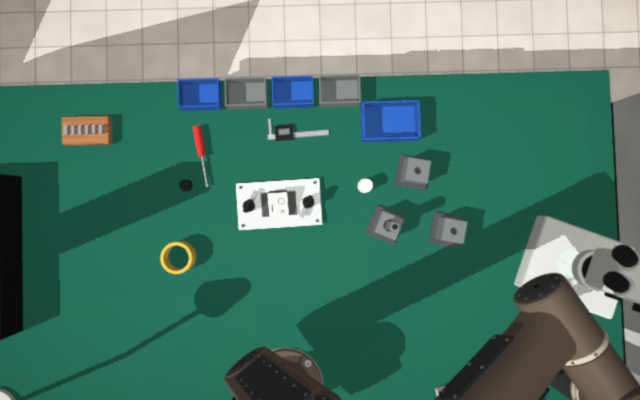

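The top view shows the fixture at about (280,204), the gauge in the leftmost of three stands at (387,225), the tape at (178,257), the loupe at (186,185), the jar at (365,185) and the driver at (202,155). Next I'll zoom in on the details.

```bash
cat > h.py <<'E'
import numpy as np,cv2
from station import arm
from scipy.spatial.transform import Rotation as R
def cam(n):
    c=arm.camera_params(n); f=200/np.tan(np.radians(c["vertical_fov"])/2); return f,c["cx"],c["cy"],c["pose"]
C={n:cam(n) for n in("side","top")}
def proj(n,P):
    f,cx,cy,T=C[n]; p=(np.atleast_2d(P)-T[:3,3])@T[:3,:3]
    return np.c_[cx+f*p[:,0]/p[:,2],cy+f*p[:,1]/p[:,2]]
def onz(n,uv,z):
    f,cx,cy,T=C[n]; uv=np.atleast_2d(uv).astype(float)
    d=np.c_[(uv[:,0]-cx)/f,(uv[:,1]-cy)/f,np.ones(len(uv))]@T[:3,:3].T
    return T[:3,3]+d*((z-T[2,3])/d[:,2])[:,None]
def crop(n,img,box,k,out):
    l,t,r,b=box; cv2.imwrite(out,cv2.resize(img[t:b,l:r],None,fx=k,fy=k,interpolation=cv2.INTER_CUBIC))
E
python3 - <<'E'
from h import *
s=cv2.imread("pics/side0.png");t=cv2.imread("pics/top0.png")
crop("top",t,(230,170,330,240),8,"pics/t_fix.png")
crop("side",s,(260,180,370,290),5,"pics/s_fix.png")
crop("top",t,(350,150,480,250),6,"pics/t_st.png")
crop("side",s,(320,90,440,190),6,"pics/s_st.png")
for c in("side","top"):
    arm.grab_frame(c)
    for n in("fixture","panel","probe","stand","clamp_left_grip","clamp_right_grip","tape","jar","loupe","calliper","driver"):
        print(c,n,[(np.round(d["box"],1).tolist(),round(d["score"],2)) for d in arm.search_frame(n,c)][:4])
print(arm.get_state()["t"])
E
```

```text
side fixture [([267.6, 182.4, 363.7, 282.0], 0.91)]
side panel [([303.3, 205.2, 336.0, 236.4], 0.77)]
side probe [([380.5, 117.5, 400.1, 150.8], 0.59)]
side stand [([362.9, 141.0, 413.3, 181.6], 0.94), ([325.0, 119.5, 360.8, 153.4], 0.9), ([394.7, 111.1, 429.2, 148.8], 0.69), ([301.2, 204.7, 336.6, 238.2], 0.62)]
side clamp_left_grip [([288.9, 235.6, 312.1, 258.4], 0.79)]
side clamp_right_grip [([286.2, 230.9, 310.4, 259.6], 0.25)]
side tape [([306.4, 333.4, 362.8, 399.3], 0.95)]
side jar [([331.8, 153.3, 345.1, 175.9], 0.62)]
side loupe [([215.1, 308.7, 239.1, 330.5], 0.57), ([300.9, 204.9, 336.7, 235.0], 0.25)]
side calliper [([215.5, 177.5, 266.8, 224.1], 0.88)]
side driver [([159.2, 272.4, 248.4, 291.0], 0.8)]
top fixture [([238.3, 180.4, 322.9, 231.3], 0.55)]
top panel [([266.6, 188.5, 288.2, 216.8], 0.96)]
top probe [([360.3, 178.1, 373.0, 194.5], 0.7), ([383.1, 221.5, 400.0, 235.6], 0.48)]
top stand [([395.9, 152.8, 430.0, 187.8], 0.89), ([426.9, 214.0, 468.5, 246.5], 0.82), ([368.2, 204.1, 405.0, 244.1], 0.73)]
top clamp_left_grip [([241.8, 192.1, 257.6, 215.9], 0.59), ([298.8, 194.3, 312.6, 221.0], 0.51), ([367.3, 207.6, 403.7, 244.2], 0.36)]
top clamp_right_grip [([242.6, 191.4, 255.5, 214.7], 0.72), ([301.0, 194.2, 311.3, 219.1], 0.52)]
top tape [([162.4, 244.3, 199.0, 276.7], 0.74)]
top jar [([358.7, 179.3, 371.1, 191.4], 0.67), ([189.6, 125.0, 209.3, 183.4], 0.53)]
top loupe [([191.3, 125.5, 207.3, 185.4], 0.63), ([182.0, 180.9, 191.3, 194.2], 0.53)]
top calliper [([268.3, 118.5, 329.6, 141.2], 0.64)]
top driver [([194.4, 127.2, 206.6, 185.0], 0.84), ([302.4, 196.4, 310.9, 218.2], 0.38)]
1.3
```

View pics/t_fix.png

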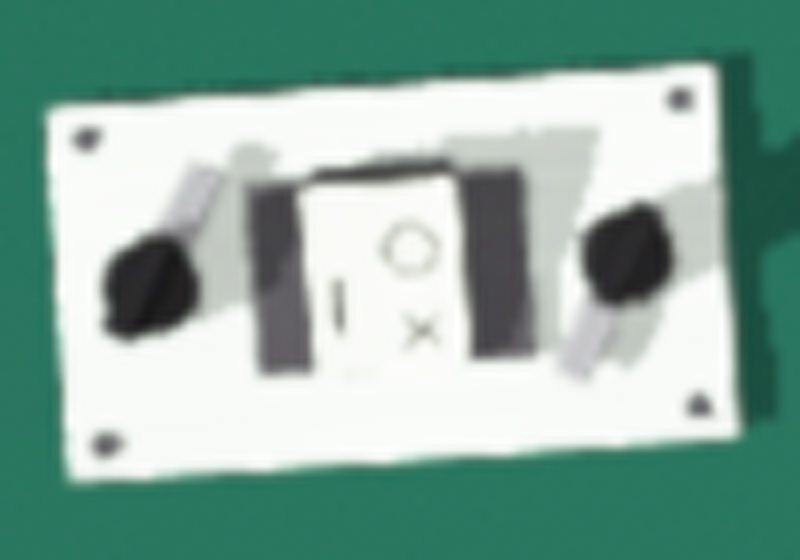

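View pics/s_fix.png

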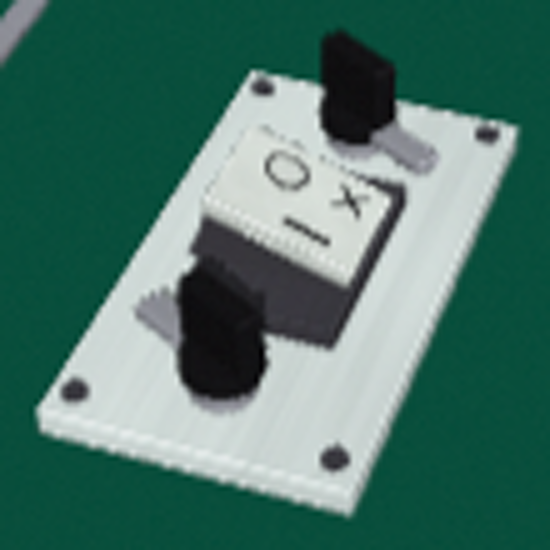

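View pics/t_st.png

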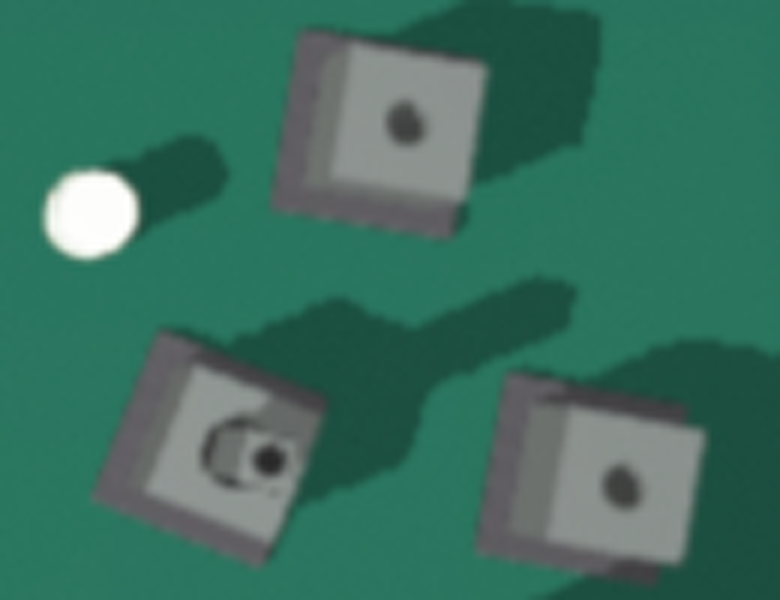

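View pics/s_st.png

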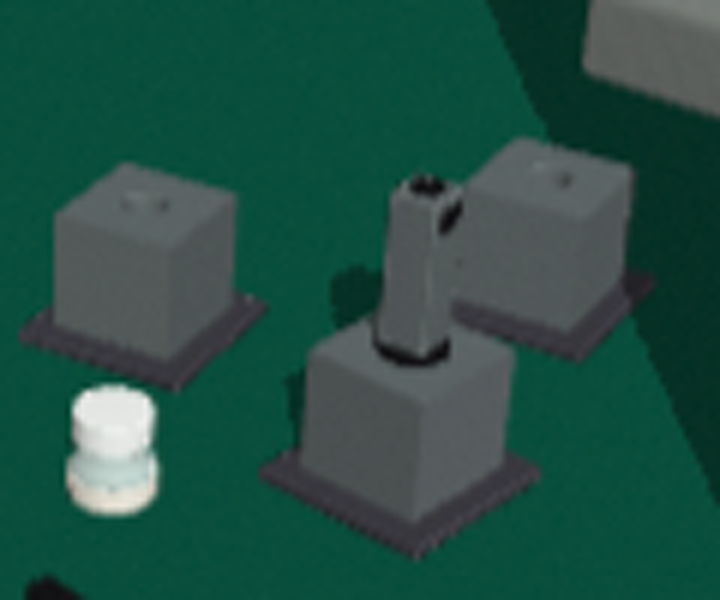

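```bash
cat > fit.py <<'E'
from h import *
from scipy.optimize import least_squares
def T(p,k,o): return np.array(p,float)/k+np.array(o)-0.0+ (0.5/k-0.5)
loc=np.array([[75,135,15],[75,-135,15],[-75,-135,15],[-75,135,15]])/1000
tp=T([(47,105),(717,62),(740,437),(70,482)],8,(230,170))
sp=T([(40,412),(250,70),(518,128),(350,499)],5,(260,180))
def pts(x,L=loc): 
    c,s=np.cos(x[2]),np.sin(x[2]); return L@np.array([[c,s,0],[-s,c,0],[0,0,1]])+np.r_[x[:2],0]
def res(x,w): 
    r=[]
    if 't' in w: r.append(proj("top",pts(x))-tp)
    if 's' in w: r.append(proj("side",pts(x))-sp)
    return np.concatenate(r).ravel()
def tri(a,b):
    f=lambda X:np.r_[(proj("top",X)-a).ravel(),(proj("side",X)-b).ravel()]
    r=least_squares(f,[.6,-.05,.1]); return r.x,r.fun
if __name__=="__main__":
    for w in("t","s","ts"):
        r=least_squares(res,[.6,0,0],args=(w,)); print(w,r.x,np.round(r.fun,1))
    x=r.x
    X,e=tri(T([(410,250)],8,(230,170)),T([(287,170)],5,(260,180))); print("ring",X,e)
    c,s=np.cos(x[2]),np.sin(x[2]); d=X-np.r_[x[:2],0]; print("ring in fixture",c*d[0]+s*d[1],-s*d[0]+c*d[1],d[2])
    X,e=tri(T([(268,460)],6,(350,150)),T([(428,186)],6,(320,90))); print("probe top",X,e)
    # knob top
    for nm,a,y in (("L",(0,0),.095),("R",(0,0),-.095)):
        P=pts(x,np.array([[0,y,.073],[0,y,.063]])); print(nm,P, proj("top",P)*1, (proj("top",P)-[230,170])*8,(proj("side",P)-[260,180])*5)
E
python3 fit.py
```

```text
t [0.58660231 0.00328077 0.03727441] [ 0.2  0.3 -0.2  0.3 -0.  -0.2  0.1 -0.4]
s [0.58520132 0.00708465 0.04034472] [-1.   0.1  0.1  0.2  0.3 -0.2  0.7 -0.3]
ts [0.5859717  0.00507594 0.03924689] [-0.4  0.6 -0.8  0.4 -0.5 -0.1 -0.4 -0.1 -1.  -0.6  0.2 -0.3  0.3 -0.7
  0.6 -1. ]
ring [ 0.59443046 -0.00620865  0.05762441] [-0.04760275 -0.11466884  0.09480754  0.003738  ]
ring in fixture 0.008009471816300899 -0.011607798005130695 0.0576244126653596
probe top [ 0.50961612 -0.33780072  0.16103664] [-0.00363849 -0.01225931  0.01214215 -0.00013618]
L [[0.5822442  0.10000278 0.073     ]
 [0.5822442  0.10000278 0.063     ]] [[246.12714635 205.50034728]
 [246.61099133 205.5260996 ]] [[129.01717077 284.0027782 ]
 [132.88793063 284.20879678]] [[217.82103083 291.44126017]
 [218.55525262 308.3359263 ]]
R [[ 0.5896992  -0.08985091  0.073     ]
 [ 0.5896992  -0.08985091  0.063     ]] [[307.5246345  201.37928706]
 [307.53695991 201.43661642]] [[620.197076   251.03429645]
 [620.29567924 251.49293135]] [[357.34131067  47.95963229]
 [357.21594839  63.95763166]]
```

```bash
python3 -m inch '[[[0.13,0.18,0,0,0,0.05],[0.26,0.37,0,0,0,0.1],[0.39,0.55,0,0,0,0.15],[0.52,0.74,0,0,0,0.21],[0.657,0.927,0,0,0,0.258]]]' 50 20
python3 -m inch '[[[0.13,0.18,0,0,0,0.05],[0.26,0.37,0,0,0,0.1],[0.39,0.55,0,0,0,0.15],[0.52,0.74,0,0,0,0.21],[0.657,0.927,0,0,0,0.258]]]'
python3 - <<'E'
from h import *
t=cv2.imread("pics/top0.png")
crop("top",t,(375,210,415,245),18,"pics/t_pr.png")
s=cv2.imread("pics/side0.png")
crop("side",s,(372,110,408,155),12,"pics/s_pr.png")
E
```

```text
t: 1.92
eef_pos: [0.3274, -0.4594, 0.4049]
ee_rot: [-3.141, -0.0, -2.032]
force: [0.3, -0.3, 0.3]
width: 0.0504
t: 2.55
eef_pos: [0.4589, -0.2739, 0.405]
ee_rot: [-3.141, -0.0, -1.221]
force: [0.6, -0.8, -0.6]
width: 0.0501
```

View pics/t_pr.png

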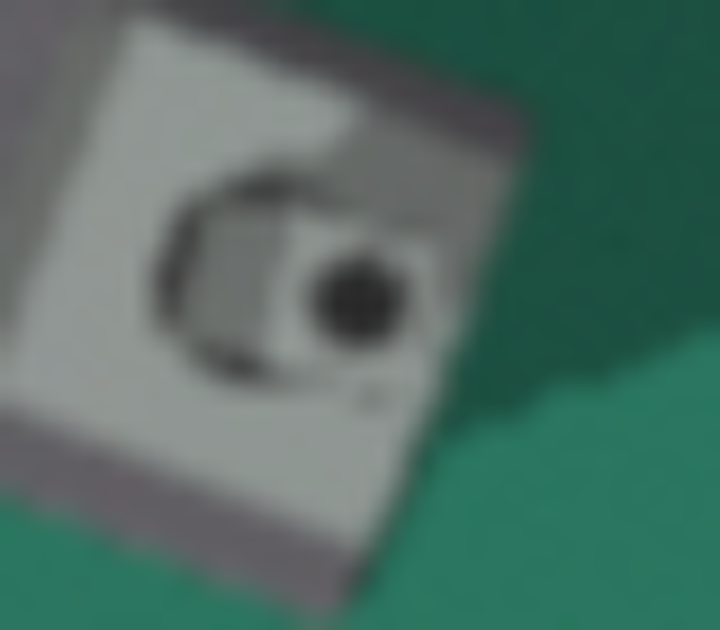

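View pics/s_pr.png

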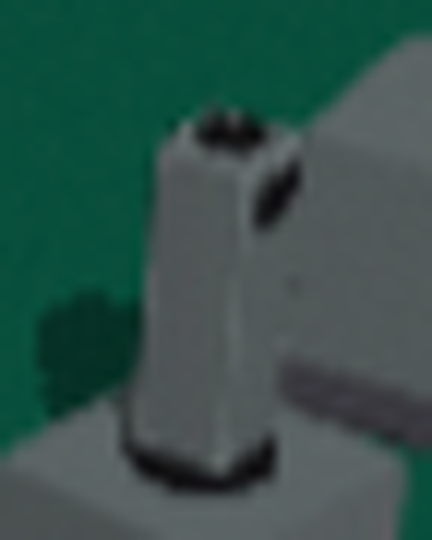

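```bash
python3 -m inch '[[[0.13,0.18,-0.05,0,0,0.05],[0.26,0.37,-0.1,0,0,0.1],[0.39,0.55,-0.2,0,0,0.15],[0.52,0.74,-0.3,0,0,0.21],[0.657,0.922,-0.4,0,0,0.258],[0.657,0.922,-0.4,0,0,0.258]]]'
python3 - <<'E'
from h import *
c=np.array([.5096,-.3378]); L=np.array([[13,13],[13,-13],[-13,-13],[-13,13]])/1000
for yaw in(-.35,-.25,-.15,-.05,.05):
    r=np.array([[np.cos(yaw),-np.sin(yaw)],[np.sin(yaw),np.cos(yaw)]])
    P=np.c_[L@r.T+c,np.full(4,.160)]; Q=P.copy();Q[:,2]=.08
    print(yaw,"top",np.round((proj("top",P)-[375,210])*18).astype(int).tolist(),"side",np.round((proj("side",P)-[372,110])*12).astype(int).tolist(),np.round((proj("side",Q)-[372,110])*12).astype(int).tolist())
f=arm.grab_frame("top"); crop("top",f,(230,150,350,240),6,"pics/t1.png")
f=arm.grab_frame("side"); crop("side",f,(250,150,380,290),4,"pics/s1.png")
print(arm.get_state()["eef_pos"],arm.get_state()["ee_rot"],arm.get_state()["q"])
E
```

```text
t: 3.3
eef_pos: [0.5907, -0.0886, 0.3226]
ee_rot: [3.14, 0.002, -0.412]
force: [-0.6, 0.3, -0.3]
width: 0.0501
-0.35 top [[293, 189], [447, 241], [397, 395], [243, 344]] side [[147, 134], [212, 95], [306, 128], [242, 168]] [[121, 436], [184, 394], [274, 430], [211, 473]]
-0.25 top [[283, 195], [442, 231], [407, 389], [249, 354]] side [[149, 137], [205, 95], [304, 125], [250, 168]] [[122, 440], [176, 395], [272, 427], [219, 472]]
-0.15 top [[274, 202], [435, 221], [416, 383], [255, 363]] side [[151, 141], [197, 96], [302, 121], [257, 167]] [[125, 443], [169, 396], [269, 423], [226, 471]]
-0.05 top [[265, 209], [427, 213], [425, 375], [263, 372]] side [[155, 145], [190, 97], [298, 118], [265, 166]] [[128, 447], [162, 397], [266, 419], [233, 470]]
0.05 top [[258, 217], [419, 205], [433, 367], [271, 380]] side [[159, 148], [183, 99], [294, 114], [272, 164]] [[132, 451], [155, 398], [262, 415], [240, 468]]
[ 0.58973846 -0.0904958   0.32432293] [ 3.14093505e+00  7.93487116e-04 -4.16119575e-01] [ 1.75051088e-01  2.94912470e-01 -2.75113462e-01  1.23171069e-04
 -1.00179573e+00  9.79559508e-01]
```

View pics/t1.png

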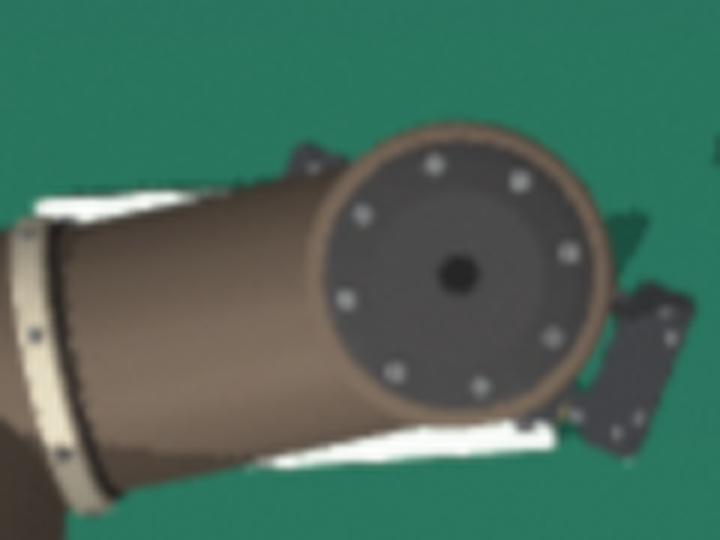

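View pics/s1.png

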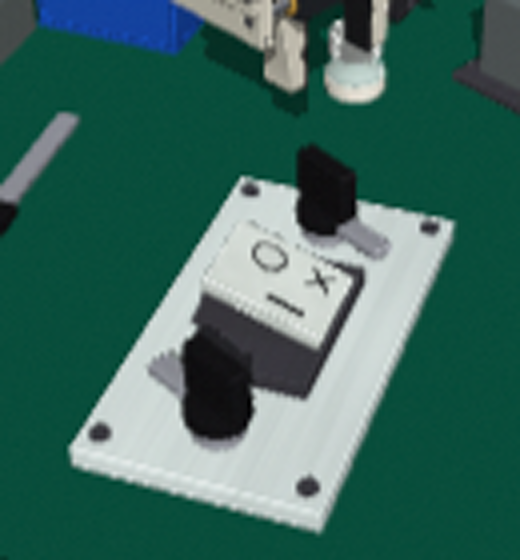

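```bash
python3 -m inch '[[[0,0,-0.15,0,0,0],[0,0,-0.3,0,0,0],[0,0,-0.42,0,0,0],[0,0,-0.51,0,0,0],[0,0,-0.51,0,0,0]]]'
python3 - <<'E'
from h import *
f=arm.grab_frame("side"); crop("side",f,(250,130,380,270),4,"pics/s2.png")
s=arm.get_state();print(s["eef_pos"],s["force"],s["moment"])
E
```

```text
t: 4.03
eef_pos: [0.5889, -0.0919, 0.2223]
ee_rot: [3.141, 0.001, -0.418]
force: [-0.5, 0.4, 0.5]
width: 0.0499
[ 0.58943252 -0.09171626  0.22325345] [ 0.11065202 -0.80451394  0.38394959] [-0.07987533  0.12403016  0.00664251]
```

View pics/s2.png

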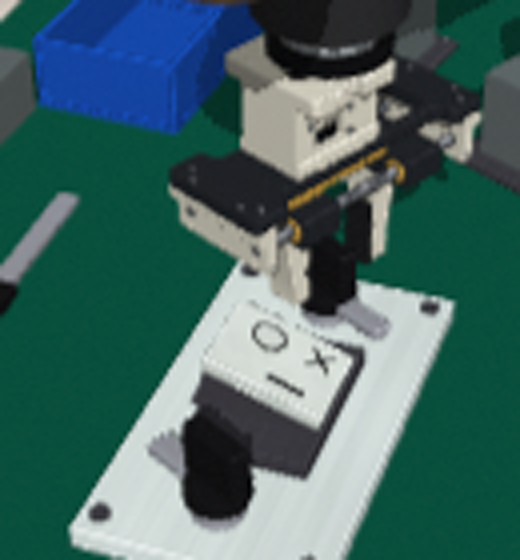

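```bash
python3 -m inch '[[[0,0,0,0,0,0],[0,0,0,0,0,0],[0,0,0,0,0,0],[0,0,0,0,0,0]]]' 5 20
python3 -c "
from h import *
s=arm.get_state();print(s['eef_pos'],s['ee_rot'],s['force'],s['moment'],s['width'])"
```

```text
t: 4.58
eef_pos: [0.5897, -0.0908, 0.2229]
ee_rot: [-3.141, -0.001, -0.416]
force: [1.9, 7.1, 0.9]
width: 0.0154
[ 0.58974896 -0.09077403  0.22294934] [-3.14117190e+00 -5.11746621e-04 -4.16266362e-01] [1.94159482 7.10110177 0.87415763] [ 2.99811608 -0.81046681 -0.04539129] 0.015373682692785754
```

```bash
python3 -m inch '[[[0.002,0.008,0,0,0,0],[0.002,0.008,0,0,0,0]]]' 
python3 -c "
from h import *
s=arm.get_state();print(s['eef_pos'],s['ee_rot'],s['force'],s['moment'],s['width'])"
```

```text
t: 4.82
eef_pos: [0.5902, -0.0899, 0.2229]
ee_rot: [3.14, -0.0, -0.416]
force: [-0.2, -5.4, 2.0]
width: 0.0137
[ 0.59015484 -0.08989195  0.22294033] [ 3.14041671e+00 -3.85459705e-04 -4.15882438e-01] [-0.2212743  -5.44161243  2.02630658] [-1.97360436 -0.01017265 -0.01846927] 0.013699734560017924
```

```bash
python3 -m inch '[[[0,-0.003,0,0,0,-0.04],[0,-0.003,0,0,0,-0.09],[0,-0.003,0,0,0,-0.14],[0,-0.003,0,0,0,-0.19],[0,-0.003,0,0,0,-0.24],[0,-0.003,0,0,0,-0.28],[0,-0.003,0,0,0,-0.31],[0,-0.003,0,0,0,-0.32]]]'
python3 - <<'E'
from h import *
s=arm.get_state();print(s['eef_pos'],s['ee_rot'],s['force'],s['moment'],s['width'])
f=arm.grab_frame("side"); crop("side",f,(250,130,380,270),4,"pics/s3.png")
E
```

```text
t: 5.82
eef_pos: [0.5896, -0.0905, 0.2229]
ee_rot: [3.14, -0.001, -1.423]
force: [-3.4, -4.5, 3.5]
width: 0.0145
[ 0.58961885 -0.09053778  0.22292431] [ 3.14004852e+00 -9.69004942e-04 -1.42319830e+00] [-3.360976   -4.53154414  3.53341999] [-1.6799984   0.90040791  0.07412656] 0.014531893801926715
```

View pics/s3.png

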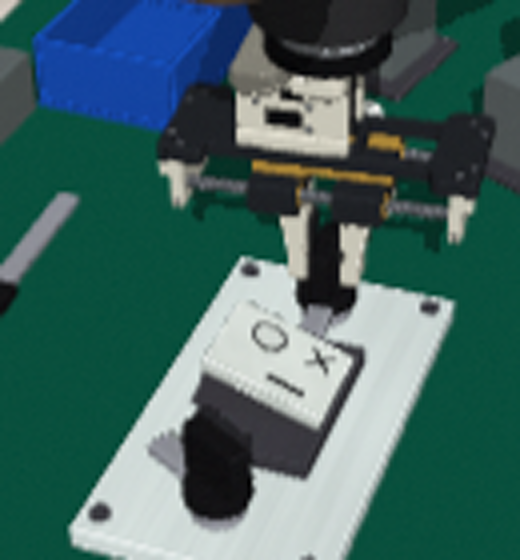

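```bash
m(){ python3 -c "
from h import *
s=arm.get_state();print(s['ee_rot'],s['force'],s['moment'],s['width'])"; }
python3 -m inch '[[[0,0,0,0,0,-0.01],[0,0,0,0,0,-0.012]]]'; m
python3 -m inch '[[[0,0,0,0,0,-0.006],[0,0,0,0,0,-0.01]]]'; m
```

```text
t: 6.12
eef_pos: [0.5896, -0.0905, 0.2229]
ee_rot: [3.14, -0.001, -1.46]
force: [-2.8, -4.5, 4.6]
width: 0.014
[ 3.14006409e+00 -1.00166846e-03 -1.45950579e+00] [-2.78185332 -4.53612099  4.56722454] [-1.66635348  0.93642938  0.07451079] 0.014020007102452105
t: 6.38
eef_pos: [0.5896, -0.0906, 0.2229]
ee_rot: [3.14, -0.001, -1.491]
force: [-3.1, -4.8, 3.8]
width: 0.0139
[ 3.14004304e+00 -1.05948049e-03 -1.49091779e+00] [-3.06476111 -4.76033848  3.84600641] [-1.62250872  0.96028255  0.08231133] 0.013878069755708036
```

```bash
m(){ python3 -c "
from h import *
s=arm.get_state();print(s['ee_rot'],s['force'],s['moment'],s['width'])"; }
python3 -m inch '[[[0,0,0,0,0,-0.006],[0,0,0,0,0,-0.01]]]'; m
python3 -m inch '[[[0,0,0,0,0,-0.006],[0,0,0,0,0,-0.01]]]'; m
```

```text
t: 6.62
eef_pos: [0.5896, -0.0905, 0.2229]
ee_rot: [3.14, -0.001, -1.522]
force: [-2.7, -4.2, 5.1]
width: 0.0137
[ 3.14002522e+00 -1.10314281e-03 -1.52228940e+00] [-2.72097275 -4.23070939  5.08243816] [-1.64287667  0.97115451  0.03994284] 0.013710769494968585
t: 6.88
eef_pos: [0.5895, -0.0904, 0.2229]
ee_rot: [3.14, -0.001, -1.553]
force: [-2.2, -4.9, 5.5]
width: 0.0138
[ 3.13993461e+00 -1.17613671e-03 -1.55310479e+00] [-2.24553581 -4.93542598  5.46715697] [-1.68161198  1.25872763  0.52344796] 0.013831696866989832
```

```bash
python3 -m inch '[[[0,0,0,0,0,0.008],[0,0,0,0,0,0.008],[0,0,0,0,0,0.008],[0,0,0.2,0,0,0.008],[0,0,0.4,0,0,0.008],[0,0,0.4,0,0,0.008]]]' 50
python3 - <<'E'
from h import *
f=arm.grab_frame("side"); crop("side",f,(250,130,380,270),4,"pics/s4.png")
s=arm.get_state();print(s['eef_pos'],s['ee_rot'],s['force'],s['moment'],s['width'])
E
```

```text
t: 7.62
eef_pos: [0.5913, -0.0896, 0.3062]
ee_rot: [-3.135, 0.0, -1.528]
force: [0.6, -0.6, -0.6]
width: 0.05
[ 0.59048156 -0.08968278  0.30425732] [-3.13810239e+00  5.06464044e-04 -1.52823716e+00] [-0.5895788  -0.69921613 -0.92901862] [-0.00368763  0.19668812 -0.01784754] 0.04994437328517455
```

View pics/s4.png

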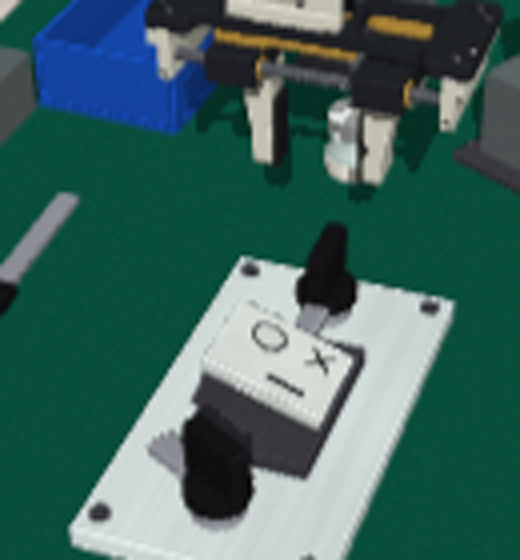

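```bash
python3 -m inch '[[[0,0.1,0,0,0,0.05],[-0.01,0.24,0,0,0,0.1],[-0.02,0.4,0,0,0,0.15],[-0.03,0.56,0,0,0,0.2],[-0.04,0.72,0,0,0,0.25],[-0.038,0.86,0,0,0,0.3],[-0.038,0.95,0,0,0,0.352],[-0.038,0.95,0,0,0,0.352]]]' 50
python3 -m inch '[[[0,0,-0.15,0,0,0],[0,0,-0.3,0,0,0],[0,0,-0.4,0,0,0],[0,0,-0.4,0,0,0]]]'
python3 - <<'E'
from h import *
f=arm.grab_frame("side"); crop("side",f,(250,130,380,270),4,"pics/s5.png")
s=arm.get_state();print(s['eef_pos'],s['ee_rot'],s['force'],s['moment'],s['width'])
E
```

```text
t: 8.68
eef_pos: [0.5821, 0.1012, 0.3014]
ee_rot: [3.14, 0.001, -0.421]
force: [-0.1, -0.7, 0.8]
width: 0.0499
t: 9.18
eef_pos: [0.5816, 0.0991, 0.2205]
ee_rot: [3.138, 0.003, -0.426]
force: [0.4, -0.1, 0.1]
width: 0.0499
[0.58222961 0.09948591 0.22187841] [ 3.13972635e+00  1.32612429e-03 -4.24670728e-01] [ 0.7548966  -0.38357405  0.72080807] [-0.06419452  0.12112597 -0.02543831] 0.04987950028067619
```

View pics/s5.png

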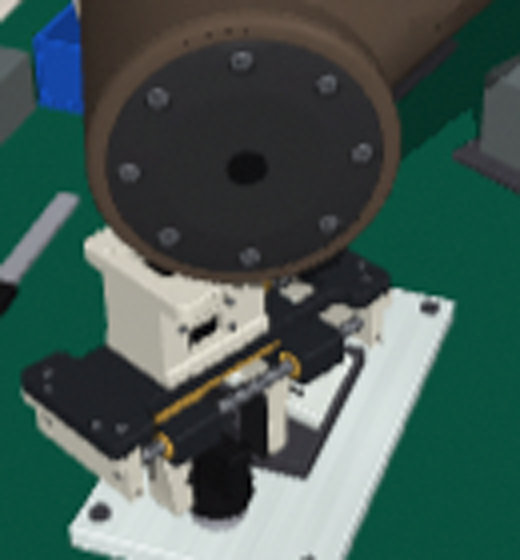

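The left knob's bar sits between the fingers, so I'll close on it.

```bash
m(){ python3 -c "
from h import *
s=arm.get_state();print(s['eef_pos'],s['ee_rot'],s['force'],s['moment'],s['width'])"; }
python3 -m inch '[[[0,0,0,0,0,0],[0,0,0,0,0,0],[0,0,0,0,0,0],[0,0,0,0,0,0]]]' 5 20; m
```

```text
t: 9.72
eef_pos: [0.5825, 0.1002, 0.223]
ee_rot: [-3.141, -0.0, -0.423]
force: [-0.0, 0.0, -0.2]
width: 0.0153
[0.5824715  0.10018409 0.22302539] [-3.14110928e+00 -3.54932060e-04 -4.22516025e-01] [-0.00160824  0.00409217 -0.15641578] [-0.04631294  0.15876783  0.03665266] 0.015302872397140205
```

```bash
m(){ python3 -c "
from h import *
s=arm.get_state();print(s['eef_pos'],s['ee_rot'],s['force'],s['moment'],s['width'])"; }
python3 -m inch '[[[0,0,0,0,0,-0.04],[0,0,0,0,0,-0.09],[0,0,0,0,0,-0.14],[0,0,0,0,0,-0.19],[0,0,0,0,0,-0.24],[0,0,0,0,0,-0.28],[0,0,0,0,0,-0.31],[0,0,0,0,0,-0.325]]]'; m
python3 -m inch '[[[0,0,0,0,0,-0.006],[0,0,0,0,0,-0.01]]]'; m
python3 -m inch '[[[0,0,0,0,0,-0.006],[0,0,0,0,0,-0.01]]]'; m
```

```text
t: 10.72
eef_pos: [0.5821, 0.0997, 0.223]
ee_rot: [3.141, -0.001, -1.446]
force: [-1.6, -2.4, 4.0]
width: 0.0137
[0.58214308 0.09972022 0.22299222] [ 3.14080070e+00 -6.71664508e-04 -1.44565262e+00] [-1.62698229 -2.35471432  4.03401272] [-0.71207995  0.80072969  0.07067668] 0.013685051155615788
t: 10.98
eef_pos: [0.5821, 0.0997, 0.223]
ee_rot: [3.141, -0.001, -1.475]
force: [-3.4, -3.7, 5.7]
width: 0.0137
[0.58213862 0.0997144  0.22295646] [ 3.14075530e+00 -6.79674436e-04 -1.47485524e+00] [-3.43788492 -3.73437017  5.70275774] [-1.13159637  1.16059594  0.12892769] 0.013733623359467304
t: 11.22
eef_pos: [0.5821, 0.0997, 0.223]
ee_rot: [3.141, -0.001, -1.506]
force: [-2.7, -3.1, 4.9]
width: 0.0139
[0.5821371  0.09974223 0.22295721] [ 3.14080474e+00 -6.84065503e-04 -1.50625752e+00] [-2.70631988 -3.07285042  4.86567819] [-1.1277417   1.16439905  0.08940853] 0.013859217009208072
```

```bash
m(){ python3 -c "
from h import *
s=arm.get_state();print(s['ee_rot'],s['force'],s['moment'],s['width'])"; }
python3 -m inch '[[[0,0,0,0,0,-0.006],[0,0,0,0,0,-0.01]]]'; m
python3 -m inch '[[[0,0,0,0,0,-0.006],[0,0,0,0,0,-0.01]]]'; m
```

```text
t: 11.48
eef_pos: [0.5821, 0.0997, 0.223]
ee_rot: [3.141, -0.001, -1.537]
force: [-2.6, -3.1, 5.4]
width: 0.014
[ 3.14076518e+00 -7.94178708e-04 -1.53730262e+00] [-2.58054834 -3.09804626  5.35825576] [-1.01725957  1.18152444  0.37005634] 0.014031692067201366
t: 11.72
eef_pos: [0.5821, 0.0998, 0.223]
ee_rot: [3.141, -0.001, -1.568]
force: [-2.5, -3.2, 5.8]
width: 0.0142
[ 3.14080322e+00 -9.60635332e-04 -1.56804013e+00] [-2.54296034 -3.17474287  5.82205661] [-1.1016605   1.22101106  0.51706742] 0.014185046346553638
```

```bash
python3 -m inch '[[[0,0,0,0,0,0.01],[0,0,0,0,0,0.01],[0,0,0,0,0,0.01],[0,0,0.2,0,0,0.01],[0,0,0.45,0,0,0.01],[0,0,0.7,0,0,0.01]]]' 50
python3 -m inch '[[[-0.05,-0.15,0.05,0,0,-0.02],[-0.1,-0.35,0.05,0,0,-0.04],[-0.15,-0.55,0.05,0,0,-0.07],[-0.2,-0.75,0.05,0,0,-0.09],[-0.25,-0.98,0.05,0,0,-0.1]]]' 60
python3 -m inch '[[[-0.03,-0.2,0,0,0,0],[-0.06,-0.4,0,0,0,0],[-0.1,-0.6,0,0,0,0],[-0.11,-0.8,0,0,0,0],[-0.11,-0.8,0,0,0,0]]]' 60
python3 - <<'E'
from h import *
f=arm.grab_frame("side"); cv2.imwrite("pics/s6.png",f); crop("side",f,(250,130,410,290),4,"pics/s6c.png")
f=arm.grab_frame("top"); cv2.imwrite("pics/t6.png",f); crop("top",f,(230,140,430,260),4,"pics/t6c.png")
s=arm.get_state();print(s['eef_pos'],s['ee_rot'],s['force'],s['moment'],s['width'])
E
```

```text
t: 12.48
eef_pos: [0.5824, 0.1002, 0.364]
ee_rot: [3.141, -0.0, -1.538]
force: [0.3, 0.4, -0.7]
width: 0.0494
t: 13.1
eef_pos: [0.5321, -0.0968, 0.3728]
ee_rot: [-3.141, 0.0, -1.853]
force: [1.5, -0.2, -0.9]
width: 0.06
t: 13.72
eef_pos: [0.5101, -0.2579, 0.3723]
ee_rot: [3.141, -0.0, -1.855]
force: [0.6, 0.9, 0.1]
width: 0.0602
[ 0.5103063  -0.25608987  0.3723707 ] [ 3.14124546e+00  1.97886068e-04 -1.85322617e+00] [-0.14971231 -0.47330159  0.07645629] [ 0.06922406  0.11574487 -0.08142846] 0.060345583091096645
```

View pics/s6c.png

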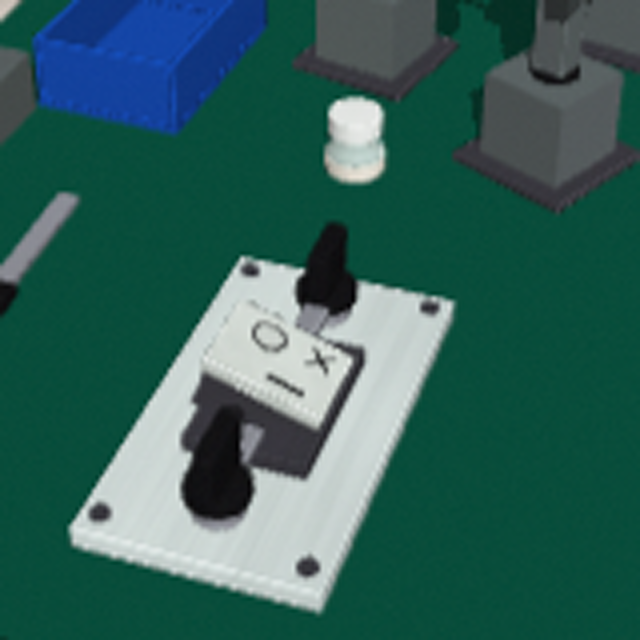

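View pics/t6c.png

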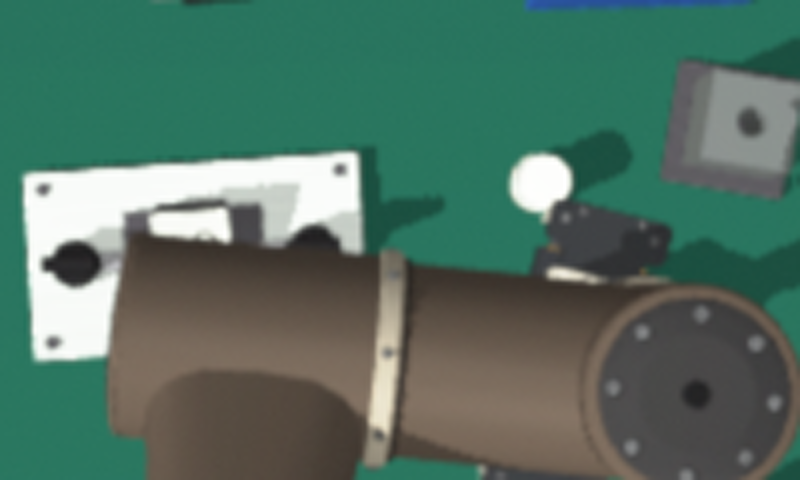

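View pics/s6.png

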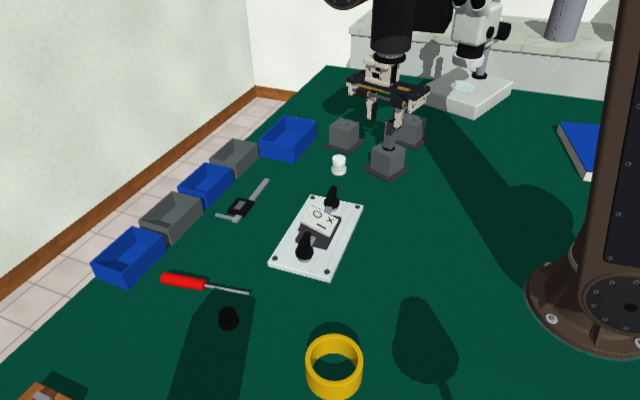

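```bash
python3 -m inch '[[[0,-0.15,0,0,0,0],[-0.003,-0.32,0,0,0,0],[-0.003,-0.409,0,0,0,0],[-0.003,-0.409,0,0,0,0]]]'
python3 - <<'E'
from h import *
f=arm.grab_frame("side"); crop("side",f,(320,60,440,180),5,"pics/s7c.png")
s=arm.get_state();print(s['eef_pos'],s['ee_rot'],s['force'],s['moment'],s['width'])
E
```

```text
t: 14.32
eef_pos: [0.51, -0.3378, 0.3723]
ee_rot: [3.141, 0.0, -1.853]
force: [0.1, 0.5, -0.0]
width: 0.0603
[ 0.50993841 -0.33725013  0.37242024] [ 3.14123230e+00  2.59537728e-04 -1.85221604e+00] [0.14395244 0.98736858 0.69000797] [ 0.08485332  0.13445178 -0.03009876] 0.060045454152047165
```

View pics/s7c.png

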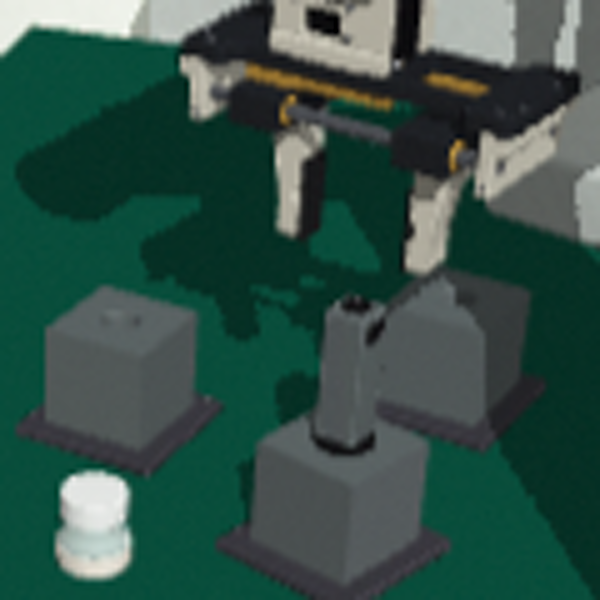

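```bash
python3 -m inch '[[[0,0,-0.15,0,0,0],[0,0,-0.28,0,0,0],[0,0,-0.38,0,0,0],[0,0,-0.45,0,0,0],[0,0,-0.45,0,0,0]]]'
python3 - <<'E'
from h import *
f=arm.grab_frame("side"); crop("side",f,(320,60,440,180),5,"pics/s8c.png")
s=arm.get_state();print(s['eef_pos'],s['ee_rot'],s['force'],s['moment'],s['width'])
E
```

```text
t: 15.0
eef_pos: [0.5098, -0.337, 0.2819]
ee_rot: [3.14, 0.0, -1.851]
force: [-0.0, 0.3, 1.0]
width: 0.0601
[ 0.51009563 -0.33726119  0.28283923] [ 3.14138557e+00 -1.43900943e-04 -1.85122266e+00] [ 0.42116843 -0.26642303  0.18413262] [-0.00772191  0.03164467 -0.02014105] 0.060141726428972586
```

View pics/s8c.png

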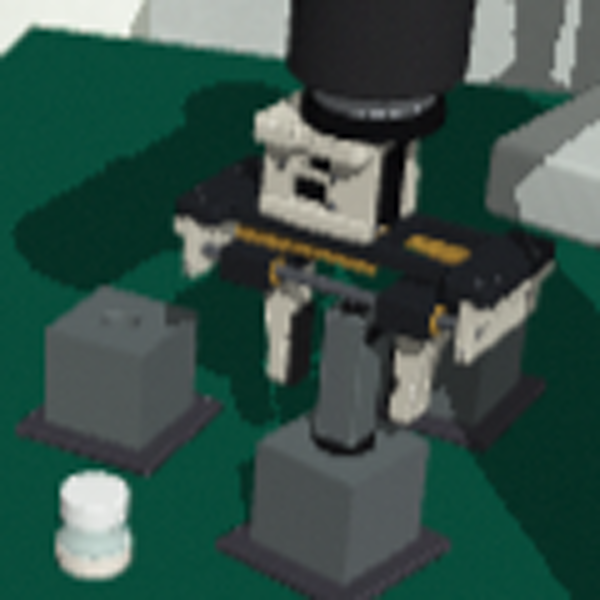

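```bash
python3 -m inch '[[[0,0,0,0,0,0],[0,0,0,0,0,0],[0,0,0,0,0,0],[0,0,0,0,0,0],[0,0,0,0,0,0]]]' 15 35
python3 - <<'E'
from h import *
s=arm.get_state();print(s['eef_pos'],s['ee_rot'],s['force'],s['moment'],s['width'])
E
python3 -m inch '[[[0,0,0.05,0,0,0],[0,0,0.15,0,0,0],[0,0,0.3,0,0,0],[0,0,0.45,0,0,0],[0,0,0.55,0,0,0],[0,0,0.6,0,0,0],[0,0,0.6,0,0,0]]]'
python3 - <<'E'
from h import *
f=arm.grab_frame("side"); cv2.imwrite("pics/s9.png",f); crop("side",f,(320,40,440,160),5,"pics/s9c.png")
s=arm.get_state();print(s['eef_pos'],s['ee_rot'],s['force'],s['moment'],s['width'])
E
```

```text
t: 15.68
eef_pos: [0.5097, -0.3377, 0.2828]
ee_rot: [3.141, -0.0, -1.852]
force: [-1.8, 0.5, 2.1]
width: 0.0256
[ 0.50966702 -0.33769101  0.28282373] [ 3.14131065e+00 -6.14158818e-05 -1.85196377e+00] [-1.81958057  0.54669237  2.11334683] [0.26985444 0.60509123 0.02440713] 0.025641390140300105
t: 16.55
eef_pos: [0.5099, -0.3376, 0.4031]
ee_rot: [-3.141, 0.0, -1.852]
force: [0.2, -0.0, -1.5]
width: 0.0259
[ 0.50972116 -0.33751631  0.40221328] [ 3.14123452e+00  3.76068699e-04 -1.85201999e+00] [ 0.18413933 -0.13668307 -2.35012183] [ 0.06442341  0.06676195 -0.02078504] 0.025970193482444125
```

View pics/s9c.png

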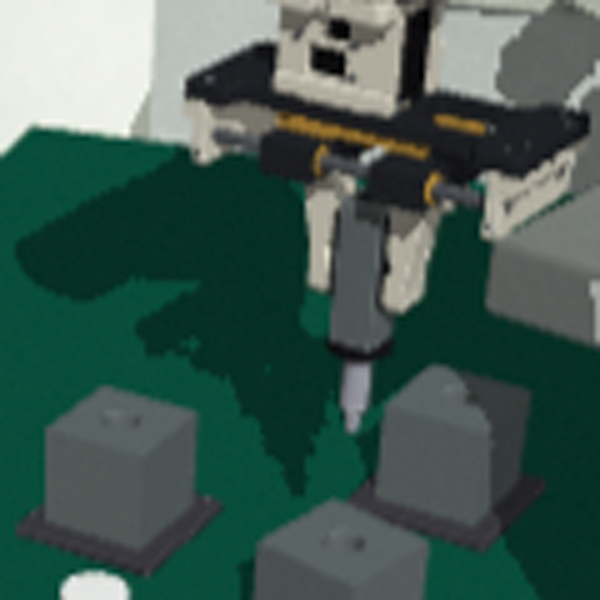

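```bash
python3 -m inch '[[[0,0.14,0.02,0,-0.02,0],[-0.01,0.28,0.04,0.001,-0.04,0],[-0.02,0.42,0.05,0.002,-0.06,0],[-0.03,0.56,0.05,0.003,-0.08,0],[-0.04,0.7,0.05,0.004,-0.1,0],[-0.044,0.85,0.05,0.0043,-0.111,0]]]'
python3 -m inch '[[[-0.01,0.15,-0.05,0,0,0],[-0.02,0.35,-0.1,0,0,0],[-0.03,0.55,-0.15,0,0,0],[-0.04,0.7,-0.2,0,0,0],[-0.043,0.787,-0.25,0,0,0],[-0.043,0.787,-0.25,0,0,0]]]'
python3 - <<'E'
from h import *
f=arm.grab_frame("side"); cv2.imwrite("pics/s10.png",f); crop("side",f,(250,110,390,250),5,"pics/s10c.png")
f=arm.grab_frame("top"); cv2.imwrite("pics/t10.png",f)
s=arm.get_state();print(s['eef_pos'],s['ee_rot'],s['force'],s['moment'],s['width'])
z=R.from_euler("xyz",s['ee_rot']).apply([0,0,1]); print("toolz",z,"tip pred",s['eef_pos']+z*.258, proj("side",s['eef_pos']+z*.258), proj("top",s['eef_pos']+z*.258))
n=np.array([-.3418,-.0132,.9397]);S=np.array([.5942,-.0061,.0573])
print("angle",np.degrees(np.arccos(-z@n)),"tip-S along n",(s['eef_pos']+z*.258-S)@n, "lat",(s['eef_pos']+z*.258-S)-n*((s['eef_pos']+z*.258-S)@n))
print(proj("side",S),proj("top",S))
E
```

```text
t: 17.35
eef_pos: [0.5004, -0.1669, 0.4115]
ee_rot: [-2.81, 0.108, -1.834]
force: [0.5, 0.3, -2.2]
width: 0.0258
t: 18.1
eef_pos: [0.4917, -0.0096, 0.3609]
ee_rot: [-2.812, 0.106, -1.832]
force: [0.3, -0.0, -1.1]
width: 0.0259
[ 0.49230474 -0.01037674  0.36213638] [-2.8101723   0.10680507 -1.83336017] [-0.42913027  1.20866055 -0.48840239] [-0.0205808   1.37536118  0.00776464] 0.02606964644739184
toolz [ 0.34039831  0.01288983 -0.94019298] tip pred [ 0.58012751 -0.00705117  0.11956659] [[322.63122333 193.94526314]] [[279.76106517 205.08463255]]
angle nan tip-S along n 0.06333445063941694 lat [ 0.00757522 -0.00011515  0.00275121]
[[317.16844398 213.75815123]] [[280.73907565 200.77445285]]<stdin>:7: RuntimeWarning: invalid value encountered in arccos
```

View pics/s10c.png

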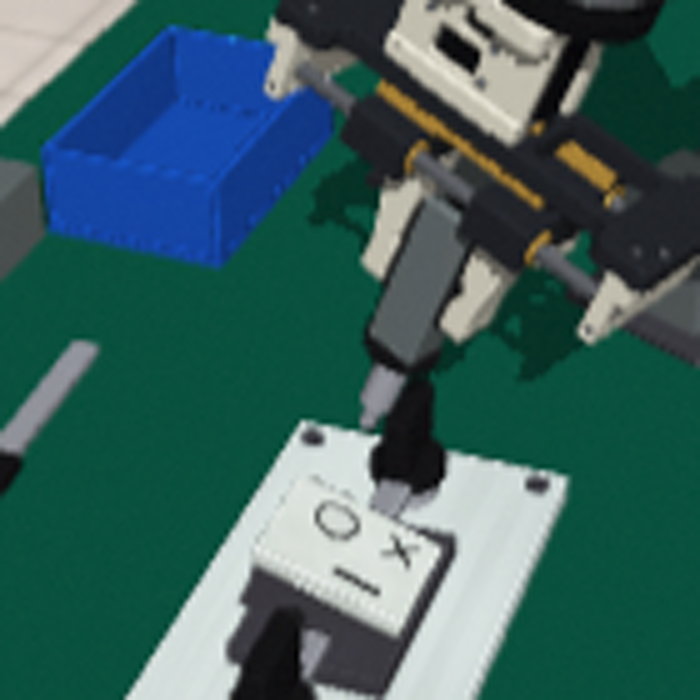

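View pics/t10.png

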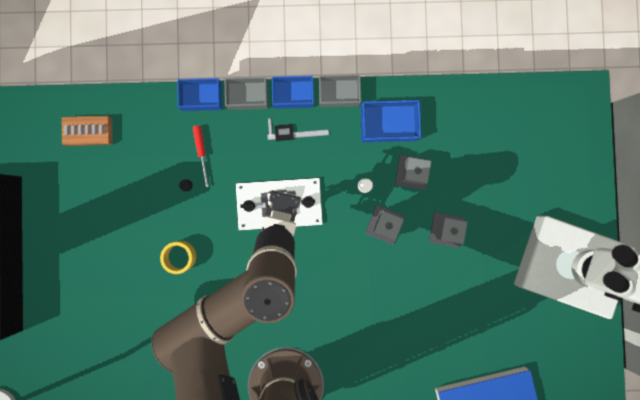

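```bash
python3 -m inch '[[[0.0,0.001,-0.06,0,0,0],[0.02,0.003,-0.13,0,0,0],[0.035,0.004,-0.2,0,0,0],[0.053,0.004,-0.263,0,0,0],[0.053,0.004,-0.263,0,0,0],[0.053,0.004,-0.263,0,0,0]]]'
cat > chk.py <<'E'
from h import *
import sys
k=sys.argv[1]
f=arm.grab_frame("side"); cv2.imwrite(f"pics/s{k}.png",f); crop("side",f,(280,160,360,250),8,f"pics/s{k}c.png")
n=np.array([-.3418,-.0132,.9397]);S=np.array([.5942,-.0061,.0573])
for i in range(3):
    s=arm.get_state()
    z=R.from_euler("xyz",s['ee_rot']).apply([0,0,1]); t=s['eef_pos']+z*.258
    d=(t-S)@n
    print(np.round(s['eef_pos'],4),"F.n",round(float(s['force']@n),2),np.round(s['force'],2),"M",np.round(s['moment'],2),"w",round(s['width'],4),"d",round(d,4),"lat",np.round(t-S-n*d,4),proj("side",t).round(1),"ang",np.degrees(np.arcsin(np.linalg.norm(np.cross(z,n)))).round(1),s['t'])
    arm.grab_frame("side")
E
python3 chk.py 11
```

```text
t: 18.95
eef_pos: [0.5031, -0.0098, 0.3102]
ee_rot: [-2.809, 0.108, -1.834]
force: [-0.1, 0.0, -0.4]
width: 0.0256
[ 0.5031 -0.0097  0.3105] F.n -1.4 [ 0.02  0.38 -1.48] M [-0.04  1.38 -0.02] w 0.0261 d 0.0111 lat [ 0.001  -0.      0.0004] [[318.2 210.5]] ang 0.0 19.0
[ 0.5032 -0.0096  0.3106] F.n -1.55 [ 0.31 -0.24 -1.54] M [ 0.01  1.39 -0.02] w 0.0255 d 0.0112 lat [0.0011 0.0001 0.0004] [[318.2 210.5]] ang 0.0 19.05
[ 0.5031 -0.0095  0.3106] F.n -2.02 [ 0.33 -0.03 -2.03] M [-0.    1.43 -0.01] w 0.0258 d 0.0112 lat [0.0012 0.0002 0.0004] [[318.1 210.5]] ang 0.1 19.1
```

View pics/s11c.png

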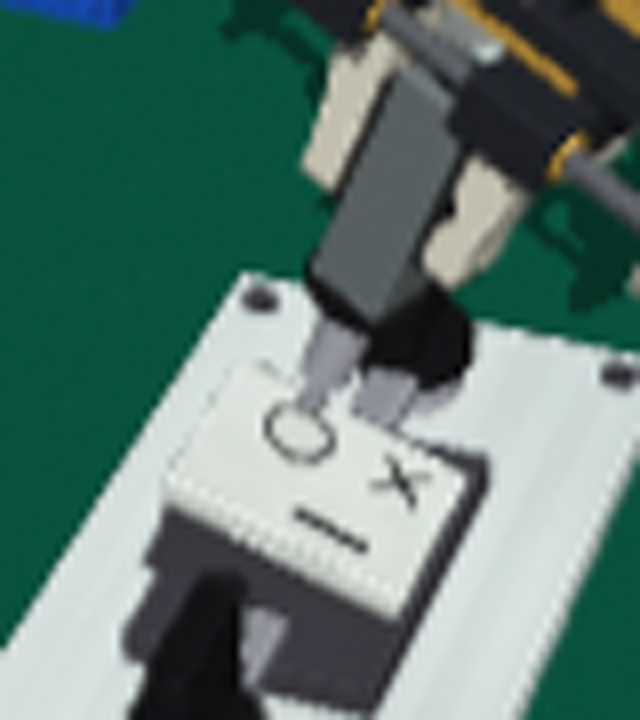

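```bash
python3 -m inch '[[[0.001,0,-0.015,0,0,0],[0.005,0,-0.03,0,0,0],[0.0115,0,-0.049,0,0,0],[0.0115,0,-0.049,0,0,0],[0.0115,0,-0.049,0,0,0]]]'
python3 chk.py 12
python3 -m inch '[[[0.0017,0,-0.005,0,0,0],[0.0034,0,-0.0094,0,0,0],[0.0034,0,-0.0094,0,0,0],[0.0034,0,-0.0094,0,0,0]]]'
python3 chk.py 13
```

```text
t: 19.77
eef_pos: [0.5054, -0.0095, 0.3002]
ee_rot: [-2.809, 0.108, -1.834]
force: [-1.4, -0.3, -0.8]
width: 0.0258
[ 0.5054 -0.0095  0.3003] F.n -0.19 [-1.62 -0.11 -0.8 ] M [0.13 1.56 0.06] w 0.0262 d 0.0007 lat [-0.0005  0.     -0.0002] [[317.4 213.7]] ang 0.0 19.825
[ 0.5053 -0.0095  0.3003] F.n -0.13 [-1.32  0.77 -0.61] M [0.11 1.6  0.1 ] w 0.0258 d 0.0008 lat [-0.0004  0.0001 -0.0002] [[317.4 213.7]] ang 0.0 19.875
[ 0.5053 -0.0095  0.3003] F.n -1.06 [-0.83  0.36 -1.42] M [0.11 1.61 0.03] w 0.0261 d 0.0008 lat [-0.0005  0.0001 -0.0002] [[317.4 213.7]] ang 0.0 19.925
t: 20.48
eef_pos: [0.506, -0.0095, 0.2984]
ee_rot: [-2.809, 0.108, -1.834]
force: [-0.7, -0.0, -0.4]
width: 0.0256
[ 0.506  -0.0095  0.2984] F.n -0.4 [-1.32  0.33 -0.9 ] M [0.18 1.71 0.11] w 0.026 d -0.0013 lat [-0.0004  0.     -0.0001] [[317.2 214.2]] ang 0.0 20.525
[ 0.506  -0.0095  0.2984] F.n 0.36 [-2.15  0.51 -0.39] M [0.17 1.64 0.12] w 0.0258 d -0.0013 lat [-0.0005  0.     -0.0002] [[317.2 214.2]] ang 0.0 20.575
[ 0.506  -0.0095  0.2984] F.n -0.03 [-1.27  0.21 -0.49] M [0.12 1.66 0.13] w 0.026 d -0.0012 lat [-0.0004  0.     -0.0002] [[317.2 214.2]] ang 0.0 20.625
```

View pics/s13c.png

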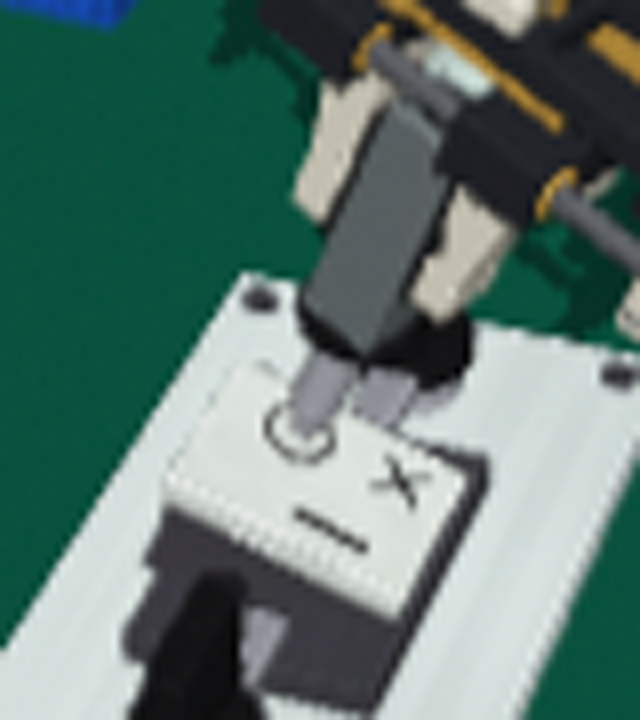

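```bash
python3 -m inch '[[[0.002,0,-0.005,0,0,0],[0.004,0,-0.01,0,0,0],[0.0056,0,-0.0155,0,0,0],[0.0056,0,-0.0155,0,0,0],[0.0056,0,-0.0155,0,0,0],[0.0056,0,-0.0155,0,0,0]]]'
python3 chk.py 14; python3 chk.py 15
```

```text
t: 21.42
eef_pos: [0.5072, -0.0094, 0.2953]
ee_rot: [-2.809, 0.108, -1.834]
force: [-2.6, 1.3, 0.5]
width: 0.0256
[ 0.5071 -0.0095  0.2953] F.n 1.44 [-1.97  0.11  0.81] M [0.28 1.78 0.06] w 0.0257 d -0.0046 lat [-0.0005 -0.     -0.0002] [[316.8 215.1]] ang 0.0 21.475
[ 0.5072 -0.0094  0.2953] F.n 1.2 [-1.03  0.47  0.91] M [0.27 1.81 0.08] w 0.0257 d -0.0045 lat [-0.0004  0.     -0.0001] [[316.7 215.1]] ang 0.0 21.525
[ 0.5072 -0.0095  0.2953] F.n 1.76 [-2.09 -0.76  1.1 ] M [0.26 1.8  0.1 ] w 0.0259 d -0.0045 lat [-0.0004  0.     -0.0002] [[316.7 215.1]] ang 0.0 21.575
[ 0.5072 -0.0095  0.2953] F.n 0.97 [-1.3   1.2   0.58] M [0.27 1.82 0.1 ] w 0.0256 d -0.0046 lat [-0.0004 -0.     -0.0002] [[316.8 215.1]] ang 0.0 21.675
[ 0.5072 -0.0095  0.2953] F.n 2.87 [-2.41  0.66  2.19] M [0.24 1.83 0.13] w 0.0259 d -0.0046 lat [-0.0004 -0.     -0.0002] [[316.8 215.1]] ang 0.0 21.725
[ 0.5072 -0.0095  0.2953] F.n 1.22 [-1.94  0.95  0.61] M [0.3  1.81 0.06] w 0.0258 d -0.0046 lat [-0.0004 -0.     -0.0002] [[316.7 215.1]] ang 0.0 21.775
```

View pics/s14c.png

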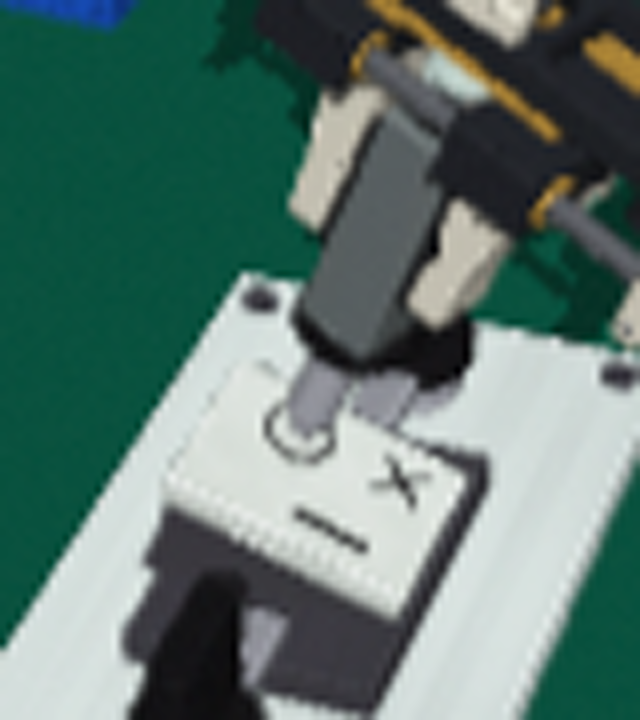

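```bash
python3 -m inch '[[[0,0,0,0,0,0],[0,0,0,0,0,0],[0,0,0,0,0,0],[0,0,0,0,0,0]]]'
python3 -c "
from station import arm
print(arm.job_done()); s=arm.get_state(); print(s['t'],s['force'],s['eef_pos'])"
```

```text
t: 22.32
eef_pos: [0.5072, -0.0094, 0.2953]
ee_rot: [-2.809, 0.108, -1.834]
force: [-0.8, 0.7, 0.7]
width: 0.0261
the job is handed in; nothing more can be done
None
the job is handed in; nothing more can be done
```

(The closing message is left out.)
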